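# Shut the slide box and show the next test plate to the inspection camera

### The job

The slides that have been checked are back in the open slide box: shut its lid fully. Then, for the next check, take the tall plate with the round window out of the rack and hold it up still in front of the inspection camera, its ringed front face square to the lens and the right way up as the camera sees it, with the window centred on the lens axis 12 cm in front of the lens; finish while still holding it there. Do not touch the camera, and leave the two short plates and the bottle and cap on the table where they are.

Things in the scene. Friction and masses are not known exactly. Their poses are not given: they have to be found in the camera images.
- target: tall bare aluminium plate: 8 mm thick (x), 40 wide (y), 90 tall (z), about 70 g, upright in a slot of the rack (lower 22 mm inside). Round 28 mm glass window centred 43 mm above its foot, dark raised ring round it on the front (+x) face. Origin: centre of underside; z up, +x out of the front. Best gripped across the 40 mm width near the top, above the window
- window (a point): centre of the tall plate's round window on its front face, 43 mm above the foot; axes as the plate's: +x out of the front face, z up the plate
- short_plate_a: a short plate, bare aluminium, 8 x 40 x 60 mm tall with a square window, standing in another slot of the rack; origin and axes as the tall plate's. Stays in the rack
- short_plate_b: second short plate, the same as the other, in the remaining slot. Stays in the rack
- rack: fixed grey plastic block 106 x 64 x 30 mm with three slots in a row along x, 36 mm apart, each 43.5 mm wide (y), 10.5 mm (x), 22 mm deep; a plate stands on the slot's floor, 8 mm above the table. Origin: centre of its underside. Its +x, and the plates' fronts, point away from the robot within 25 degrees
- slide_box: fixed slide box, 120 mm along its y, 94 mm along its x, 36 mm high when shut, a row of glass slides in it. Origin: centre of its underside on the table. Lid hinged along the +x side: axis 46 mm from the origin in x, 25 mm above the table; this side points to the robot's right (world -y) within about 20 degrees
- slide_box_lid (a joint): angle of the box lid, rad: 0 shut; starts open a little past upright at 1.65 to 1.85 (stop at 1.92). The lid is light and its hinge slightly stiff: it moves at well under 1 N but stays where it is left, so it must be pushed over and all the way down
- lid_edge (a point): centre of the lid's free edge, 90 mm from the hinge axis; open, this is the lid's top, 11 to 12 cm above the table. The lid is a shallow tray 88 x 120 mm, 10 mm thick, its hollow towards the box. Axes as the box's when shut, turning with the lid
- lens (a point): centre of the camera lens's front, 0.23 to 0.25 m up. It looks along this frame's -x (towards the robot, up to 20 degrees sideways, 5 to 20 degrees down); z is up in its picture. The window belongs 120 mm along -x. Grey head 54 x 44 x 42 mm, black 28 mm barrel, on a post; the tilt axis over the centre of its round 80 mm foot is 55 mm behind the lens. Foot fixed, head stiff
- oil_bottle: small bottle with a screw cap, 30 mm in diameter and 62 mm high, standing between rack and slide box; origin: centre of its underside. Leave it
- eyepiece_cap: black round dust cap 41 mm in diameter, 12 mm high, lying near the camera's foot; origin: centre of its underside. Leave it
- camera: the inspection camera's fixed stand with its head: round foot 80 mm across, thin post 14 mm, the head's tilt axis 250 mm above the table; origin: centre of the foot's underside. The head looks to its -x. Do not touch. Keep the arm clear of the room's monitor too (left of the camera, screen from x = 0.62 m on, y = -0.2 to 0.3) and of the microscope at the far left (x 0.2 to 0.6, y over 0.5)
There are look-alikes about, which are no part of the job. What is shaped like the rack but brown is not meant.

How it is judged:
By the outcome, as a careful person would: the job done as asked, in the order asked, and still so for the second after the job is handed in, while the arm keeps its last pose, push and grip.
It also fails if it takes over 53 s, if anything falls off the work surface, if the arm or the gripper's body presses on something with over 40 N, if the wrist force passes 120 N, or if a joint passes its speed limit or range.

### The arm

A 7-joint arm with a two-finger parallel gripper is mounted at the origin on a cart in front of the work surface, level with it; the furniture and walls round the work are solid. World frame = base frame: x ahead of the robot, y to its left, z up, the work surface at z = 0. Lengths are in m, angles in rad, forces in N, time in s.
With the tool pointing down it reaches from about 0.4 to 0.9 m from the base axis. Payload 5.5 kg.
Tool frame: the origin (TCP) lies midway between the tips of the shut fingers; the grasp point (between the pads) lies 19 mm behind it (robot.pinch_z is the distance from the TCP to the grasp point, in m); z points along the fingers, y is the line along which they close (so a half turn about z gives the same grasp; the last joint's range is limited). The gripper opens to 85 mm and grips with 20 to 120 N. Pads are 22 mm wide; open, the fingers measure 114 mm over their backs; the gripper's body (76 mm by 85 mm) begins 54 mm behind the grasp point. The pads swing forward as they close: fully open they stand 13 mm farther back than shut.
Start: joints at [-0.867, 0.501, -0.427, 1.55, 0.221, 1.138, -0.21], TCP at [0.277, 0.588, 0.231] pointing down, gripper open.
Joint ranges: [-2.88, 2.88], [-0.31, 2.03], [-1.54, 1.56], [0.2, 2.42], [-1.41, 4.55], [0.19, 2.02], [-2.57, 2.57]. Speed limits (rad/s): [2.57, 2.57, 3.14, 3.14, 3.14, 3.14, 3.14].

### API

Orientations are given as a 3x3 rotation matrix whose columns are the frame's x, y, z axes.
In Python, from plant import robot, telemetry, camera, workorder gives the robot as it stands. Calls block until the motion is done:
- robot.move_to(position, orientation): joint-space move of the TCP to a pose.
- robot.servo_line(position, orientation=None, rate=0.15, max_force=None): straight line of the TCP; orientation=None keeps the orientation; rate is the mean speed in m/s. With max_force (N) it stops when the force on the tool has changed by that much, and returns True; else False.
- robot.set_joints(angles): joint-space move.
- robot.command_gripper(opening, grasp_force=None): finger opening in m; grasp_force is the grip in N (None keeps the last); returns when the fingers have stopped.
- robot.sleep(seconds).
- robot.solve_ik(position, orientation): joint angles nearest the present ones, or None.
- telemetry.state(): the state.
- camera(name): name is "side" or "top" or "wrist"; returns a dict with "frame" (400x640x3 uint8, blue, green, red), "depth" (400x640 float32, m along the optical axis (not along the pixel's ray), 0 where there is no reading), "fx", "fy", "cx", "cy" (pixels), "dist" ([k1, k2, p1, p2, k3] as OpenCV has them; the pictures are not rectified), "xyz" and "orientation" of the camera in the world. Camera axes: x right, y up, looking along -z (the intrinsics and any distortion apply to the point x, -y, -z); pixel columns grow to the right and rows downward; lengths in m; the calibration is good to about 2 mm. A picture is of the moment at which its call begins.
A pose or a line that the arm cannot do raises robot.PlanningError and nothing moves.
- workorder.sign_off(): hands the job in; it is judged then, once.
The state is a dict: "time": time; "q": joint angles; "joint_vel": joint speeds; "joint_efforts": joint torques, N m; "position": TCP position; "tcp_rot": TCP orientation; "wrist_force": force on the tool from outside, world axes, zero at the start; "torque": the same for the moment, N m; "gripper_width": finger opening in m; "gripper_force": force on a finger pad.
Only numpy, scipy, OpenCV 4.12 (cv2) and the standard library are available. Lean on these libraries where they do the work, as an engineer would, in place of code of your own. Each camera call takes 0.05 s, during which the arm holds its last target. There are 200 camera calls.

## Working session

There is one attempt and no reset: what is moved stays moved. The work goes in short steps, each a Python script; the robot and the scene stay as the last script left them, time stands still between calls to the robot, and variables do not carry over. Pictures are saved under pics/ and viewed, at most 10 in all, crops included, and the job is handed in when it is done.

```bash
mkdir -p pics; ls; cat > h.py <<'E'
import numpy as np, cv2
from plant import robot, telemetry, camera, workorder
def snap(n,tag):
    c=camera(n); cv2.imwrite(f'pics/{tag}.png',c['frame']); np.save(f'pics/{tag}.npy',c,allow_pickle=True); return c
def load(tag): return np.load(f'pics/{tag}.npy',allow_pickle=True).item()
def K(c): return np.array([[c['fx'],0,c['cx']],[0,c['fy'],c['cy']],[0,0,1.]])
def cloud(c):
    h,w=c['depth'].shape; v,u=np.mgrid[:h,:w]
    p=cv2.undistortPoints(np.stack([u,v],-1).reshape(-1,1,2).astype(float),K(c),np.array(c['dist'],float)).reshape(h,w,2)
    d=c['depth']; P=np.stack([p[...,0]*d,-p[...,1]*d,-d],-1)
    P=P@np.array(c['orientation']).T+np.array(c['xyz']); P[d==0]=np.nan; return P
def ray(c,u,v):
    p=cv2.undistortPoints(np.array([[[u,v]]],float),K(c),np.array(c['dist'],float)).ravel()
    r=np.array(c['orientation'])@np.array([p[0],-p[1],-1]); return np.array(c['xyz']),r
def atz(c,u,v,z):
    o,r=ray(c,u,v); return o+r*(z-o[2])/r[2]
def proj(c,P):
    R=np.array(c['orientation']); q=(np.atleast_2d(P)-np.array(c['xyz']))@R; q=q*[1,-1,-1]
    return cv2.projectPoints(q,np.zeros(3),np.zeros(3),K(c),np.array(c['dist'],float))[0].reshape(-1,2)
E
python3 - <<'E'
from h import *
for n in('side','top','wrist'):
    c=snap(n,n+'0'); print(n,c['xyz'],np.round(c['orientation'],3).tolist(),c['fx'],c['cx'],c['cy'],c['dist'])
E
```

```text
pics
side [-0.29916052 -0.27380739  0.97008749] [[0.37, 0.626, -0.687], [-0.929, 0.248, -0.275], [-0.002, 0.74, 0.673]] 363.3323289205533 318.99180933887493 202.08413776287128 [0.0018384 0.        0.        0.        0.       ]
top [0.41630583 0.05989146 1.75836747] [[-0.025, 0.997, -0.075], [-1.0, -0.026, -0.005], [-0.007, 0.074, 0.997]] 377.01309561365423 314.8585363425497 193.85656565452666 [-0.03918293  0.          0.          0.          0.        ]
wrist [0.21347019 0.61698639 0.37214265] [[0.426, -0.869, -0.251], [0.905, 0.409, 0.12], [-0.002, -0.278, 0.961]] 287.8062044432733 316.89653684721355 200.65362949798586 [-0.00332575  0.          0.          0.          0.        ]
```

View pics/side0.png

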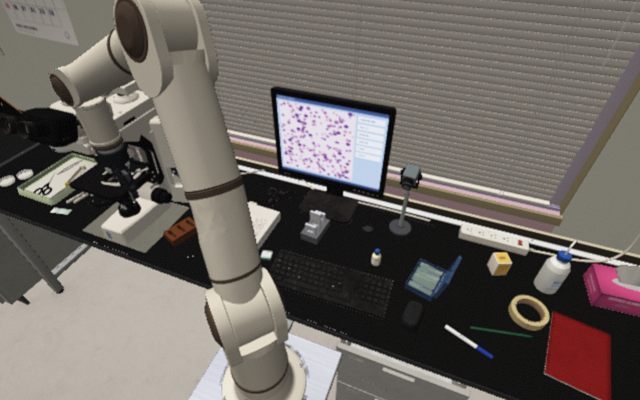

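View pics/top0.png

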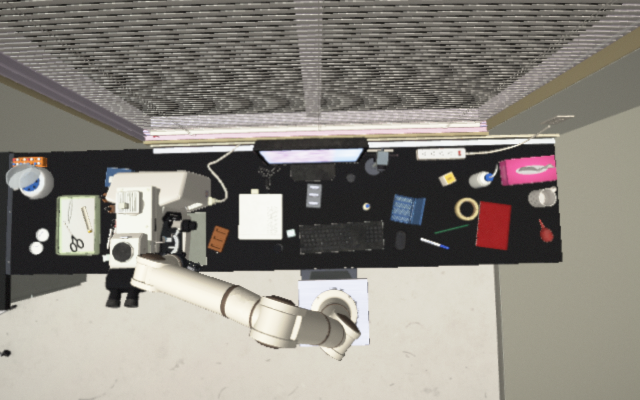

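The side picture shows the rack at (315,227), bottle (377,257), slide box (428,278) and camera head (410,175) over its foot (400,227). The top picture shows the rack at (314,195), box (407,210) and camera head (382,157).

```bash
python3 - <<'E'
from h import *
for t,pts in(('side0',[(315,227),(318,215),(377,260),(428,278),(452,270),(460,258),(410,172),(400,228),(368,229)]),('top0',[(314,195),(314,187),(407,210),(424,210),(382,157),(372,168),(367,206)])):
    c=load(t);P=cloud(c)
    for u,v in pts: print(t,u,v,np.round(P[v,u],3))
s=telemetry.state(); print(np.round(s['tcp_rot'],3).tolist(),s['time'],robot.pinch_z)
# wrist cam in tool frame
c=load('wrist0');R=s['tcp_rot'];print((np.array(R).T@(np.array(c['xyz'])-s['position'])).round(3),(np.array(R).T@c['orientation']).round(3).tolist())
def crop(t,x0,y0,x1,y1,k): 
    return cv2.resize(cv2.imread(f'pics/{t}.png')[y0:y1,x0:x1],None,fx=k,fy=k,interpolation=cv2.INTER_CUBIC)
cv2.imwrite('pics/c1.png',crop('side0',290,150,490,300,4))
E
```

```text
side0 315 227 [0.498 0.061 0.069]
side0 318 215 [0.532 0.063 0.095]
side0 377 260 [ 0.468 -0.17   0.031]
side0 428 278 [ 0.476 -0.338  0.008]
side0 452 270 [ 0.444 -0.391  0.115]
side0 460 258 [ 0.506 -0.409  0.106]
side0 410 172 [ 0.656 -0.201  0.267]
side0 400 228 [ 0.657 -0.207  0.012]
side0 368 229 [ 0.622 -0.098 -0.001]
top0 314 195 [0.537 0.072 0.084]
top0 314 187 [0.574 0.072 0.066]
top0 407 210 [ 0.461 -0.353  0.026]
top0 424 210 [ 0.459 -0.438  0.001]
top0 382 157 [ 0.669 -0.205  0.263]
top0 372 168 [ 0.66  -0.2    0.019]
top0 367 206 [ 0.482 -0.164  0.063]
[[-0.904, 0.427, -0.001], [0.427, 0.904, -0.001], [0.0, -0.002, -1.0]] 0.15 0.0187
[ 0.07  -0.001 -0.142] [[0.0, 0.961, 0.278], [1.0, -0.001, 0.001], [0.001, 0.278, -0.961]]
```

View pics/c1.png

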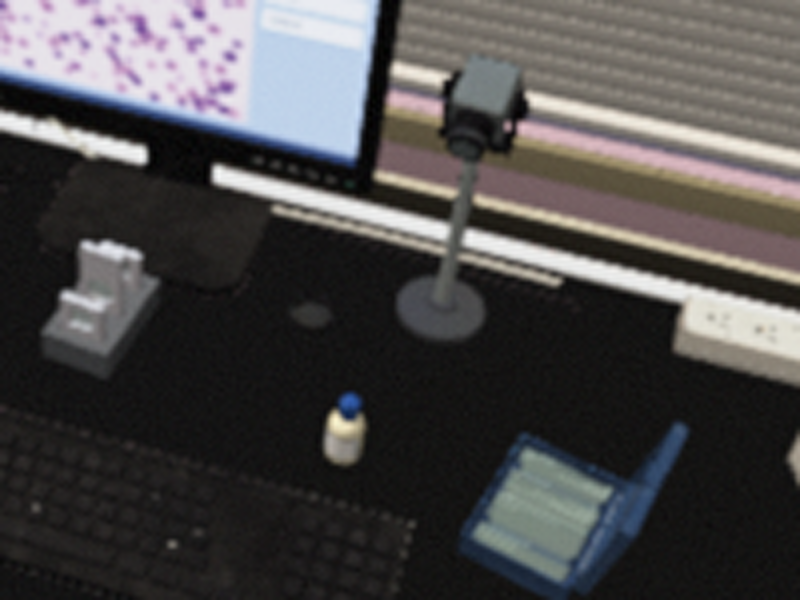

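The crop shows the plates, with a tall one in the rack at about (105,265), the box with its lid leaning at (655,480), the lens at (465,140) and the cap at (310,315). Next come closer wrist views.

```bash
cat >> h.py <<'E'
def rot(th,yaw=0):
    "tool: z tilted th forward from down, tool x toward robot; then yaw about world z"
    z=np.array([np.sin(th),0,-np.cos(th)]);y=np.array([0,1.,0]);x=np.cross(y,z)
    a=np.array([[np.cos(yaw),-np.sin(yaw),0],[np.sin(yaw),np.cos(yaw),0],[0,0,1]])
    return a@np.stack([x,y,z],1)
def wc(R): return R@np.array([.07,-.001,-.142])
E
python3 - <<'E'
from h import *
s=telemetry.state()
views=[('rack',np.array([.47,.07,.27]),rot(0)),('box',np.array([.42,-.33,.30]),rot(0))]
R=rot(np.radians(55),-.05); views.append(('lens',np.array([.33,-.17,.33])-wc(R),R))
for n,p,R in views: print(n,p,robot.solve_ik(p,R) is not None)
robot.servo_line([0.32,0.42,0.30],rate=.25)
for n,p,R in views:
    try: robot.move_to(p,R)
    except robot.PlanningError as e: print(n,e); continue
    snap('wrist',n); print(n,telemetry.state()['time'])
a=[cv2.imread(f'pics/{n}.png') for n in('rack','box')]
cv2.imwrite('pics/m1.png',cv2.resize(a[0][50:350,120:520],(800,600)))
E
```

```text
rack [0.47 0.07 0.27] True
box [ 0.42 -0.33  0.3 ] True
lens [ 0.48632437 -0.17682149  0.30589279] False
rack 2.5167
box 4.0667
lens the arm cannot take that pose within its joint ranges
```

View pics/m1.png

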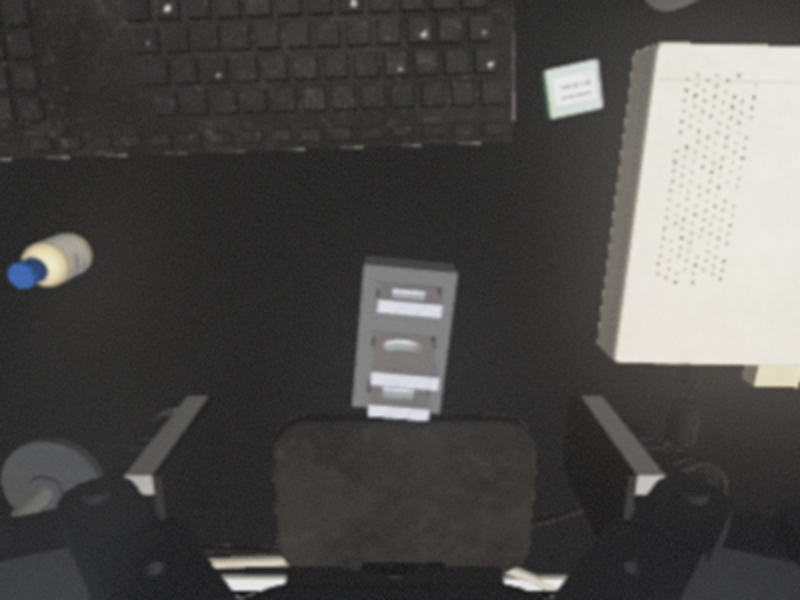

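View pics/box.png

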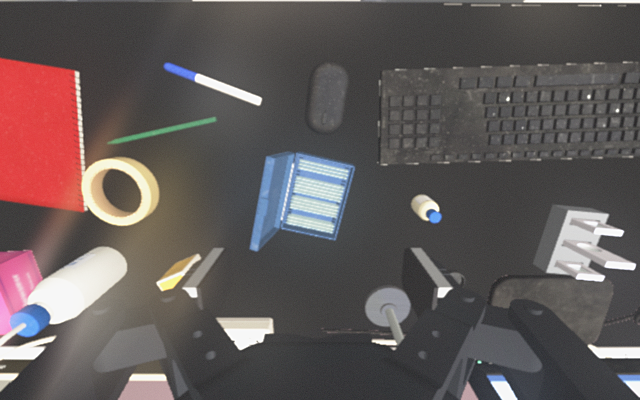

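The rack picture shows three bright plate tops; the middle one at crop pixel (405,382) is the tallest. The box picture shows the open box at (318,195), its lid leaning left at (268,200), the bottle at (425,208), and the camera foot at (388,307).

```bash
python3 - <<'E'
from h import *
for t in('rack','box'):
    P=cloud(load(t)); Q=P.reshape(-1,3); Q=Q[np.isfinite(Q[:,0])]
    m=(abs(Q[:,0]-.53)<.1)&(abs(Q[:,1]-.07)<.06)
    for lo,hi in((.09,.108),(.062,.074),(.025,.035)):
        q=Q[m&(Q[:,2]>lo)&(Q[:,2]<hi)]
        if len(q)<5: continue
        r=cv2.minAreaRect((q[:,:2]*1000).astype(np.float32)); print(t,lo,len(q),np.round(r[0],1),np.round(r[1],1),round(r[2],1),np.median(q[:,2]).round(4))
    m=(abs(Q[:,0]-.46)<.12)&(abs(Q[:,1]+.37)<.12)
    q=Q[m&(Q[:,2]>.05)]; print('lid',len(q),q.min(0).round(3) if len(q) else'',q.max(0).round(3) if len(q) else '')
    if len(q)>50:
        c=q.mean(0); n=np.linalg.svd(q-c)[2][2]; print('plane',c.round(3),n.round(3), 'std',((q-c)@n).std().round(4))
        e=q[q[:,2]>q[:,2].max()-.012]; print('edge',cv2.minAreaRect((e[:,:2]*1000).astype(np.float32)),e.mean(0))
    q=Q[m&(Q[:,2]>.01)&(Q[:,2]<.045)]
    if len(q): print('box',cv2.minAreaRect((q[:,:2]*1000).astype(np.float32)), np.median(q[:,2]))
c=load('box')
for u,v in((296,152),(354,164),(336,239),(281,229)): print('boxcorner',atz(c,u,v,.026).round(4))
for u,v in((388,307),(366,307),(411,307),(388,286)): print('foot',atz(c,u,v,.012).round(4))
# lens views
L=np.array([.6,-.19,.24])
for th in(25,35,45,55):
  for d in(.2,.25,.3,.35):
    for yaw in(-.3,0,.3,.6):
      R=rot(np.radians(th),yaw); look=R@np.array([-.278,0,.961]); p=L-look*d-wc(R)
      if robot.solve_ik(p,R) is not None: print(th,d,yaw,p.round(3))
E
```

```text
rack 0.09 294 [538.8  76.7] [40.   9.1] 84.6 0.0968
rack 0.062 554 [539.   76.5] [39.8 80.6] 84.5 0.067
rack 0.025 1704 [538.9  76.6] [ 64.1 106.8] 84.6 0.0291
lid 0  
box ((432.3374328613281, -320.58135986328125), (89.09172058105469, 193.4591827392578), 77.22407531738281) 0.018067152040866452
box 0.09 252 [539.   76.9] [43.4  9. ] 84.5 0.0966
box 0.062 493 [539.1  76.8] [41.5 81.2] 84.0 0.0668
box 0.025 1887 [538.9  76.5] [ 66.3 107.3] 84.9 0.0289
lid 50653 [ 0.393 -0.414  0.05 ] [ 0.513 -0.254  0.401]Traceback (most recent call last):
  File "<stdin>", line 12, in <module>
    u, s, vh = gufunc(a, signature=signature)
               ~~~~~~^^^^^^^^^^^^^^^^^^^^^^^^
numpy._core._exceptions._ArrayMemoryError: Unable to allocate 19.1 GiB for an array with shape (50653, 50653) and data type float64
```

```bash
python3 - <<'E'
from h import *
c=load('box'); P=cloud(c); Q=P[130:265,240:365].reshape(-1,3); Q=Q[np.isfinite(Q[:,0])]
q=Q[(Q[:,2]>.045)&(Q[:,2]<.14)]; print('lid',len(q),q.min(0).round(3),q.max(0).round(3))
m=q.mean(0); n=np.linalg.eigh(np.cov(q.T))[1][:,0]; print('plane',m.round(3),n.round(3),((q-m)@n).std().round(4))
e=q[q[:,2]>q[:,2].max()-.012]; print('edge',cv2.minAreaRect((e[:,:2]*1000).astype(np.float32)),e.mean(0))
b=Q[(Q[:,2]>.008)&(Q[:,2]<.04)]; print('box',cv2.minAreaRect((b[:,:2]*1000).astype(np.float32)),np.percentile(b[:,2],[5,50,95]))
for u,v in((296,152),(354,164),(336,239),(281,229)): print('corner',atz(c,u,v,.026).round(4))
f=P[280:330,360:420].reshape(-1,3); f=f[(f[:,2]>.006)&(f[:,2]<.016)]
if len(f): print('foot',cv2.minEnclosingCircle((f[:,:2]*1000).astype(np.float32)),np.median(f[:,2]))
for u,v in((388,307),(366,307),(411,307),(388,286)): print('foot',atz(c,u,v,.012).round(4))
L=np.array([.6,-.19,.24])
for th in(25,35,45,55):
  for d in(.2,.27,.35):
    for yaw in(-.4,0,.4,.8):
      R=rot(np.radians(th),yaw); look=R@np.array([-.278,0,.961]); p=L-look*d-wc(R)
      if robot.solve_ik(p,R) is not None: print(th,d,yaw,p.round(3))
E
```

```text
lid 1650 [ 0.393 -0.414  0.045] [ 0.514 -0.366  0.117]
plane [ 0.452 -0.393  0.09 ] [0.216 0.968 0.128] 0.0029
edge ((452.7325134277344, -395.1993408203125), (12.552884101867676, 120.028076171875), 77.26547241210938) [ 0.44940782 -0.39510754  0.11148119]
box ((444.97222900390625, -332.3147277832031), (101.47441864013672, 163.4041748046875), 77.0495834350586) [0.00922082 0.01905064 0.02909573]
corner [ 0.3983 -0.359   0.026 ]
corner [ 0.4153 -0.2752  0.026 ]
corner [ 0.5331 -0.2988  0.026 ]
corner [ 0.5166 -0.3843  0.026 ]
foot ((669.1124877929688, -205.43971252441406), 40.12214279174805) 0.011424958065868629
foot [ 0.6673 -0.2045  0.012 ]
foot [ 0.6674 -0.2428  0.012 ]
foot [ 0.6672 -0.1644  0.012 ]
foot [ 0.6256 -0.2075  0.012 ]
25 0.2 -0.4 [ 0.593 -0.186  0.292]
25 0.2 0 [ 0.592 -0.189  0.292]
25 0.2 0.4 [ 0.592 -0.192  0.292]
25 0.2 0.8 [ 0.594 -0.195  0.292]
25 0.27 -0.4 [ 0.55  -0.168  0.344]
25 0.27 0 [ 0.546 -0.189  0.344]
25 0.27 0.4 [ 0.55  -0.21   0.344]
25 0.27 0.8 [ 0.561 -0.228  0.344]
25 0.35 -0.4 [ 0.502 -0.147  0.405]
25 0.35 0 [ 0.493 -0.189  0.405]
25 0.35 0.4 [ 0.501 -0.231  0.405]
35 0.2 -0.4 [ 0.585 -0.182  0.289]
35 0.2 0 [ 0.583 -0.189  0.289]
35 0.2 0.4 [ 0.584 -0.196  0.289]
35 0.2 0.8 [ 0.587 -0.201  0.289]
35 0.27 -0.4 [ 0.535 -0.161  0.333]
35 0.27 0 [ 0.528 -0.189  0.333]
35 0.27 0.8 [ 0.549 -0.241  0.333]
35 0.35 0 [ 0.466 -0.189  0.384]
35 0.35 0.8 [ 0.506 -0.285  0.384]
45 0.2 -0.4 [ 0.577 -0.179  0.286]
45 0.2 0.4 [ 0.576 -0.199  0.286]
45 0.2 0.8 [ 0.582 -0.207  0.286]
45 0.27 -0.4 [ 0.521 -0.155  0.319]
45 0.27 0 [ 0.513 -0.189  0.319]
45 0.27 0.8 [ 0.539 -0.251  0.319]
45 0.35 0.8 [ 0.49  -0.302  0.358]
55 0.2 0 [ 0.567 -0.189  0.281]
55 0.2 0.4 [ 0.569 -0.202  0.281]
55 0.2 0.8 [ 0.576 -0.213  0.281]
55 0.27 0.4 [ 0.508 -0.228  0.303]
55 0.27 0.8 [ 0.53  -0.26   0.303]
55 0.35 0.4 [ 0.439 -0.257  0.329]
55 0.35 0.8 [ 0.477 -0.315  0.329]
```

```bash
python3 - <<'E'
from h import *
L=np.array([.6,-.19,.24])
for n,th,d,yaw in(('l1',35,.35,0),('l2',55,.35,.4)):
    R=rot(np.radians(th),yaw); look=R@np.array([-.278,0,.961]); robot.move_to(L-look*d-wc(R),R)
    c=snap('wrist',n); print(n,telemetry.state()['time'],proj(c,L).round(0))
ims=[]
for n in('l1','l2'):
    u,v=proj(load(n),L)[0].astype(int); im=cv2.imread(f'pics/{n}.png'); print(n,u-60,v-80)
    ims.append(cv2.resize(im[max(v-80,0):v+80,u-60:u+60],None,fx=3.3,fy=3.3,interpolation=cv2.INTER_CUBIC))
cv2.imwrite('pics/m2.png',np.hstack(ims))
E
```

```text
l1 4.8167 [[317. 201.]]
l2 8.7583 [[316. 202.]]
l1 256 120
l2 256 121
```

View pics/m2.png

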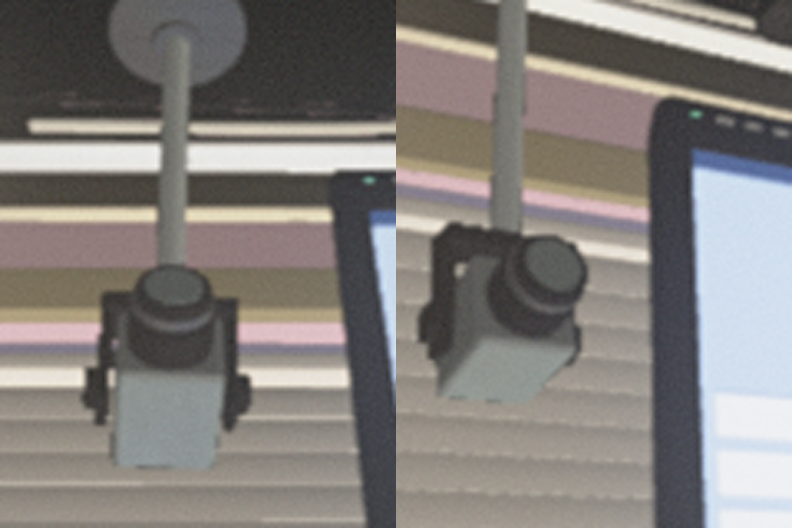

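Both views show the lens face: its front disc is at crop (172,289), giving about (308,207) in l1, and at crop (552,267), giving about (303,202) in l2.

```bash
python3 - <<'E'
from h import *
from scipy.optimize import least_squares
obs={'l1':(256+172/3.3,120+289/3.3),'l2':(256+156/3.3,121+267/3.3)}
C={k:load(k) for k in obs}
A=[];b=[]
for k,(u,v) in obs.items():
    o,r=ray(C[k],u,v); r/=np.linalg.norm(r); M=np.eye(3)-np.outer(r,r); A.append(M);b.append(M@o)
    P=cloud(C[k]); print(k,'depth pt',P[int(v)-1:int(v)+2,int(u)-1:int(u)+2].reshape(-1,3).mean(0).round(4))
X=np.linalg.lstsq(np.vstack(A),np.hstack(b),rcond=None)[0]; print('tri',X.round(4))
for k in obs: print(k,(proj(C[k],X)[0]-obs[k]).round(2))
# foot from l1
P=cloud(C['l1']); f=P.reshape(-1,3); f=f[(abs(f[:,0]-.668)<.06)&(abs(f[:,1]+.205)<.06)&(f[:,2]>.007)&(f[:,2]<.016)]
print('foot l1',len(f),cv2.minEnclosingCircle((f[:,:2]*1000).astype(np.float32)))
for foot in((.668,-.2045),):
    ax=np.array([*foot,.25]); d=ax-X; print('len',np.linalg.norm(d).round(4),'yaw',np.degrees(np.arctan2(d[1],d[0])).round(2),'tilt',np.degrees(np.arctan2(d[2],np.hypot(*d[:2]))).round(2))
# head top plane
for k in obs:
    P=cloud(C[k]);q=P.reshape(-1,3); q=q[(np.linalg.norm(q-[.668,-.2045,.25],axis=1)<.05)]
    # RANSAC plane
    best=None;rng=np.random.default_rng(0)
    for _ in range(500):
        a=q[rng.choice(len(q),3,False)]; n=np.cross(a[1]-a[0],a[2]-a[0]); n/=np.linalg.norm(n)+1e-12
        m=abs((q-a[0])@n)<.0015
        if abs(n[2])>.85 and(best is None or m.sum()>best.sum()): best=m
    s=q[best]; n=np.linalg.eigh(np.cov(s.T))[1][:,0]; n*=np.sign(n[2])
    print(k,'head top',len(q),len(s),s.mean(0).round(4),n.round(3),'tilt deg',np.degrees(np.arccos(n[2])).round(1),'az',np.degrees(np.arctan2(-n[1],-n[0])).round(1))
E
```

```text
l1 depth pt [ 0.6158 -0.2009  0.2371]
l2 depth pt [ 0.6165 -0.2014  0.2355]
tri [ 0.6177 -0.2007  0.2364]
l1 [ 0.1  -0.12]
l2 [-0.12  0.1 ]
foot l1 1018 ((695.1879272460938, -204.4199676513672), 65.94405364990234)
len 0.0522 yaw -4.31 tilt 15.07
l1 head top 2009 864 [ 0.6619 -0.2045  0.2686] [-0.268  0.02   0.963] tilt deg 15.6 az -4.2
l2 head top 1854 539 [ 0.6599 -0.2055  0.2679] [-0.276  0.018  0.961] tilt deg 16.0 az -3.7
```

```bash
python3 - <<'E'
from h import *
a=np.radians(-102.7); bx=np.array([np.cos(a),np.sin(a),0]); z=np.array([0,0,1.])
H=np.array([.454,-.378,.025]); R=rot(0,np.radians(-12.7))
def tcp(phi,r=.072,off=.015): return H+r*(-np.cos(phi)*bx+np.sin(phi)*z)+.011*(np.sin(phi)*bx+np.cos(phi)*z)+off*bx
p0=tcp(1.9,off=.037); p0[2]=tcp(1.75)[2]; print(p0)
robot.move_to(p0+[0,0,.12],R); robot.command_gripper(0)
print('up',telemetry.state()['time'])
print(robot.servo_line(p0,rate=.15,max_force=8))
for phi in np.arange(1.7,.1,-.22):
    hit=robot.servo_line(tcp(phi),rate=.12,max_force=12); s=telemetry.state(); print(round(phi,2),hit,s['position'].round(3) if hasattr(s['position'],'round') else s['position'],np.round(s['wrist_force'],1),round(s['time'],2))
    if hit: break
else:
    e=tcp(0.05); e[2]=.030
    hit=robot.servo_line(e,rate=.05,max_force=10); s=telemetry.state(); print('press',hit,s['position'],np.round(s['wrist_force'],1),s['time'])
E
```

```text
[ 0.43845992 -0.44695678  0.09388628]
up 12.7667
False
1.7 False [ 0.447 -0.413  0.096] [-0.9 -0.6 -0.6] 14.17
1.48 False [ 0.45  -0.397  0.098] [ 0.3  0.5 -0.1] 14.45
1.26 False [ 0.453 -0.381  0.097] [-0.8  0.   0.4] 14.73
1.04 False [ 0.457 -0.366  0.093] [-0.1 -0.1  1.2] 15.02
0.82 False [ 0.46  -0.352  0.085] [ 0.3 -0.5  0.4] 15.3
0.6 False [ 0.462 -0.34   0.075] [-0.  -0.2 -0.8] 15.58
0.38 False [ 0.464 -0.331  0.062] [-0.1 -0.1  0.7] 15.87
0.16 False [ 0.466 -0.325  0.047] [ 0.4  0.1 -0.6] 16.15
press True [ 0.46724432 -0.32403088  0.03519618] [-3.2  0.6 11. ] 16.4833
```

```bash
cat >> h.py <<'E'
L=np.array([.6158,-.2008,.2358]); t_,y_=np.radians(15.6),np.radians(-4.1)
xl=np.array([np.cos(t_)*np.cos(y_),np.cos(t_)*np.sin(y_),np.sin(t_)]); yl=np.array([-np.sin(y_),np.cos(y_),0]); zl=np.cross(xl,yl)
Rf=np.stack([-xl,yl,-zl],1); hz=.060-.008
PF=L-.12*xl+zl*(hz-.043)-.004*xl
E
python3 - <<'E'
from h import *
print('final',PF.round(4),robot.solve_ik(PF,Rf))
s=telemetry.state(); p=np.array(s['position'])
robot.servo_line(p+[0,0,.12],rate=.2)
robot.move_to([.42,-.33,.27],rot(0,-.1)); c=snap('wrist','box2'); robot.command_gripper(.085)
P=cloud(c); Q=P[:300].reshape(-1,3); Q=Q[np.isfinite(Q[:,0])]; Q=Q[(abs(Q[:,0]-.464)<.075)&(abs(Q[:,1]+.333)<.08)]
q=Q[(Q[:,2]>.008)&(Q[:,2]<.2)]; print('max z',np.percentile(q[:,2],[1,10,50,90,99,99.9]).round(4))
t=q[q[:,2]>.028]; n=np.linalg.eigh(np.cov(t.T))[1][:,0]; print('lid normal',n.round(3),cv2.minAreaRect((t[:,:2]*1000).astype(np.float32)))
R=rot(0,np.radians(-5.4)); robot.move_to([.5389,.0767,.19],R)
print(telemetry.state()['time'])
E
```

```text
final [ 0.4943 -0.1921  0.2111] [ 1.56490404  0.60374421 -1.51533369  2.07192805  0.7916439   0.87961662
  1.17116684]
max z [0.0158 0.033  0.0344 0.0355 0.0363 0.0371]
lid normal [-0.005  0.001  1.   ] ((467.6306457519531, -328.8096618652344), (90.84751892089844, 119.86510467529297), 77.17216491699219)
20.225
```

View pics/box2.png

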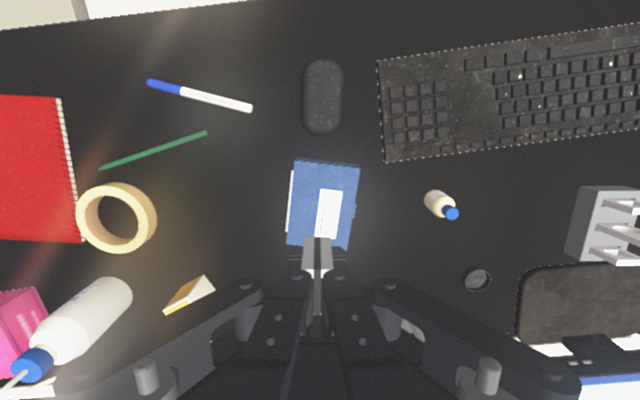

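The lid is shut flat at (325,205), its level confirmed by depth. Now I grasp the plate.

```bash
python3 - <<'E'
from h import *
R=rot(0,np.radians(-5.4))
print(robot.servo_line([.5389,.0767,.060],R,rate=.1,max_force=10))
robot.command_gripper(.03,60); s=telemetry.state(); print(s['gripper_width'],s['gripper_force'],np.round(s['wrist_force'],1),s['position'],s['time'])
print('lift',robot.servo_line([.5389,.0767,.20],R,rate=.1,max_force=15))
s=telemetry.state(); print(s['gripper_width'],s['gripper_force'],np.round(s['wrist_force'],1),s['position'],s['time'],robot.solve_ik(PF,Rf),robot.solve_ik(PF-.05*xl,Rf))
c=snap('wrist','held')
cv2.imwrite('pics/heldc.png',cv2.resize(c['frame'][200:400,190:450],None,fx=3,fy=3))
P=cloud(c);Q=P.reshape(-1,3);Q=(Q-s['position'])@np.array(s['tcp_rot']);print('tool-frame plate pts')
m=(abs(Q[:,1])<.018)&(Q[:,2]<.07)&(Q[:,2]>-.06)&(abs(Q[:,0])<.03); q=Q[m]; print(len(q))
if len(q): print(np.percentile(q,[1,10,50,90,99],axis=0).round(4))
E
```

```text
False
0.03934028829822013 59.81451094150543 [-0.  -0.6  4. ] [0.53913686 0.07660966 0.06033946] 22.1583
lift False
0.03862261398483357 60.17839550971985 [0.3 0.1 0. ] [0.53848407 0.0765789  0.19935475] 23.7083 [ 1.48813852  0.40630634 -1.31386397  2.07287535  0.52205944  0.7429738
  1.39849853] [ 1.63302723  0.31145429 -1.36271129  2.17982595  0.39460246  0.65955112
  1.5356999 ]
tool-frame plate pts
6215
[[-0.0037 -0.0177 -0.0379]
 [-0.0005 -0.0144 -0.0371]
 [ 0.0039  0.0001 -0.0195]
 [ 0.0043  0.0144  0.0295]
 [ 0.0047  0.0177  0.0498]]
```

View pics/heldc.png

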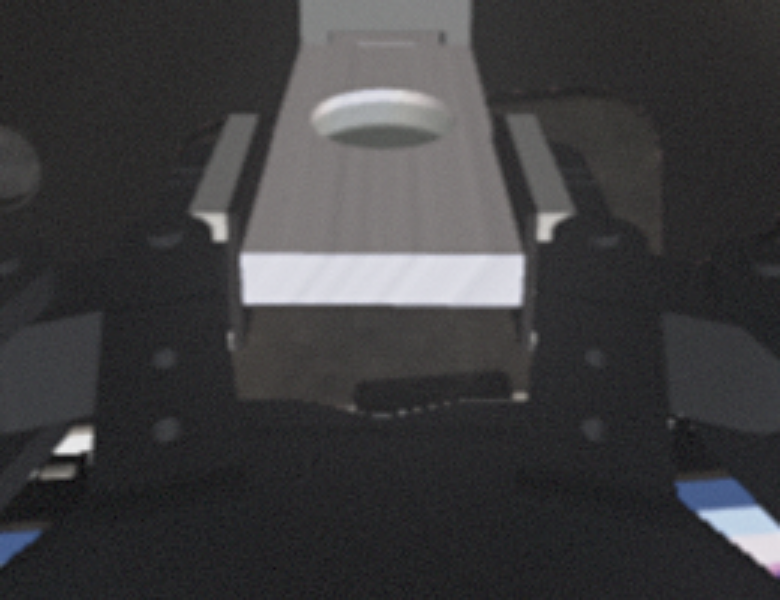

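The plate is held upright and centred: its back face is at tool x of +4 mm, and its top is 38 mm behind the TCP, as planned. The window shows at crop (382,118).

```bash
python3 - <<'E'
from h import *
print(np.round(telemetry.state()['q'],2))
try: robot.servo_line(PF-.05*xl,Rf,rate=.1); 
except robot.PlanningError as e: print(e); raise SystemExit
print(np.round(telemetry.state()['q'],2))
robot.servo_line(PF,Rf,rate=.06); robot.sleep(.5)
for _ in range(2):
    s=telemetry.state(); e=np.array(s['position'])-PF; dR=cv2.Rodrigues(np.array(s['tcp_rot'])@Rf.T)[0].ravel()
    print(e.round(4),np.degrees(dR).round(2),s['gripper_width'],np.round(s['wrist_force'],1),s['time']); 
s=telemetry.state(); c=snap('wrist','fin'); snap('side','sfin'); snap('top','tfin')
P=cloud(c);Q=(P.reshape(-1,3)-s['position'])@np.array(s['tcp_rot'])
q=Q[(abs(Q[:,1])<.018)&(Q[:,2]<.03)&(Q[:,2]>-.05)&(abs(Q[:,0])<.03)]; print(np.percentile(q,[1,10,50,90,99],axis=0).round(4))
a=c['frame'];b=cv2.imread('pics/sfin.png')[140:300,300:480]
cv2.imwrite('pics/m3.png',np.hstack([cv2.resize(a,(400,250)),cv2.resize(b,(281,250))]))
E
```

```text
[ 0.66  0.57 -1.13  1.84  0.57  1.11  0.8 ]
[ 1.67  0.38 -1.44  2.18  0.51  0.69  1.43]
[-0.0001 -0.0001 -0.    ] [-0.    0.   -0.01] 0.03910879934786069 [-0.1 -0.8 -1.3] 28.2
[-0.0001 -0.0001 -0.    ] [-0.    0.   -0.01] 0.03910879934786069 [-0.1 -0.8 -1.3] 28.2
[[-0.0034 -0.0176 -0.038 ]
 [-0.0005 -0.0144 -0.0372]
 [ 0.0041  0.0001 -0.0232]
 [ 0.0046  0.0145  0.0182]
 [ 0.005   0.0177  0.0283]]
```

View pics/m3.png

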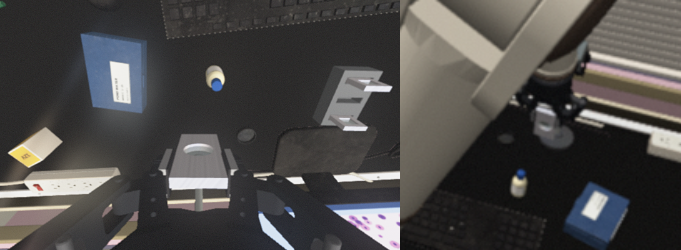

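The plate is held in front of the lens, the two short plates are still in the rack, the bottle and cap stand as before, and the lid is shut. I'll hand it in.

```bash
python3 -c "
from h import *
print(workorder.sign_off(), telemetry.state()['time'])"
```

```text
the job is handed in; nothing more can be done
the job is handed in; nothing more can be done
```

The job is handed in: the slide box lid is fully shut, and the tall plate is held up square and upright with its window on the lens axis, 12 cm from the lens by my measurements, at about 28 s of the 53 s limit.

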